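Heft the cakes: heaviest at the bottom of the crate, lightest on the balance

TASK

Three cakes in carriers look alike, but one weighs about 840 g, one 570 g and one 340 g: heft them to find out which is which. Pack the heaviest at the bottom of the delivery crate's empty bay and the middle one squarely on top of it, and hang the lightest by its handle bar across both prongs of the sprung balance for check-weighing, left to hang still. Set them down gently, tip none of them over, and leave everything else where it stands.

Things in the scene. Friction and masses are not known exactly. Their poses are not given: they have to be found in the camera images.
- cake_d_mid (a point): Point on its centre line, half-way up (55 mm above the foot), z up, y along its handle bar. Small cake in a dark round tin in a steel stacking carrier, 125 mm across (round foot plate), 110 mm high. Handle: straight level bar over the middle along y, 12 mm wide, from 100 to 110 mm above the foot, free over 92 mm length. Cake and paper reach 64 mm up: 36 mm free under the bar. Same look as the other two; weight unknown.
- cake_k_mid (a point): Point on its centre line, half-way up (55 mm above the foot), z up, y along its handle bar. Same size and look as cake_d. The ends of the bar join two flat straps (80 mm long in x, 16 mm wide, same height as the bar, at y = +-54 mm), each on an upright at y = +-60 mm: straps and bar form a level top on which another carrier's foot stands. Weight unknown.
- cake_t_mid (a point): Point on its centre line, half-way up (55 mm above the foot), z up, y along its handle bar. Same size and look as cake_d and cake_k. With carrier, one of the three weighs about 840 g, one 570 g and one 340 g (each within 7 %); nothing shows which is which, and the names mean nothing.
- bay (a point): Centre of the floor of the empty bay of the blue delivery crate (fixed), 6 mm above the table. Bay 150 mm square inside, sides along x and y; walls 8 mm thick, up to 70 mm above the table.
- crate: Blue plastic delivery crate, fixed. Origin on the table under the centre of the bay. Its other compartment, 150 mm long, at +x of the bay (away from the robot), is packed with boxes up to 106 mm high.
- hook (a point): Twin-prong hook of the sprung balance: two steel prongs, 8 mm thick, level along x at y = +-30 mm, from a cross bar at x = +80 mm to x = -30 mm (robot side), where the tips turn up, ending 12 mm above the prongs' tops. Point midway between them, level with their tops, where a handle bar is to lie across both; 200 mm above the table unloaded; moves with the hook.
- balance: Stand of the balance, fixed. Origin on the table under the unloaded hook point, same axes. Column at x = +130 to +170 mm, y within +-80 mm, 238 mm high; foot plate x = -80 to +220 mm, 12 mm high. To hang a carrier, bring it in towards +x with its bar above the tips and the prongs between its straps, then lower.
- dip (a joint): How far the balance's hook has dipped, in m: 0 unloaded, up to 0.07; spring 150 N/m, about 65 mm per kg hung; bounces for about a second before it settles.
- syrup: amber glass syrup bottle, 54 mm across, 145 mm tall; a bystander. Origin under its centre.
- jam: glass jam jar with a steel lid, 56 mm across, 90 mm tall; a bystander. Origin under its centre.
- bowl: white bowl, 96 mm across, 50 mm high; a bystander. Origin under its centre.
- mould: steel cake ring, 92 mm across, 45 mm high; a bystander. Origin under its centre.

How it is judged:
On the way, in this order (a step that is already met when the one before it is completed fails the run):
1. a cake stands in the bay of the crate, and weighs on it what only the heaviest does (7.2 to 9.4 N) (((horizontal distance between cake_d_mid and bay below 0.03 m and z of cake_d_mid in the frame of bay between 0.048 and 0.062 m and angle between cake_d_mid's own z axis and vertical below 0.08 rad and contact force between cake_d and crate between 7.2 and 9.4 N) or (horizontal distance between cake_k_mid and bay below 0.03 m and z of cake_k_mid in the frame of bay between 0.048 and 0.062 m and angle between cake_k_mid's own z axis and vertical below 0.08 rad and contact force between cake_k and crate between 7.2 and 9.4 N) or (horizontal distance between cake_t_mid and bay below 0.03 m and z of cake_t_mid in the frame of bay between 0.048 and 0.062 m and angle between cake_t_mid's own z axis and vertical below 0.08 rad and contact force between cake_t and crate between 7.2 and 9.4 N))), for 0.2 s.
2. another stands on it, and weighs on it what only the middle one does (4.4 to 6.8 N) (((horizontal distance between cake_d_mid and bay below 0.03 m and z of cake_d_mid in the frame of bay between 0.048 and 0.062 m and angle between cake_d_mid's own z axis and vertical below 0.08 rad) or (horizontal distance between cake_k_mid and bay below 0.03 m and z of cake_k_mid in the frame of bay between 0.048 and 0.062 m and angle between cake_k_mid's own z axis and vertical below 0.08 rad) or (horizontal distance between cake_t_mid and bay below 0.03 m and z of cake_t_mid in the frame of bay between 0.048 and 0.062 m and angle between cake_t_mid's own z axis and vertical below 0.08 rad)) and ((horizontal distance between cake_d_mid and bay below 0.035 m and z of cake_d_mid in the frame of bay between 0.155 and 0.175 m and angle between cake_d_mid's own z axis and vertical below 0.08 rad) or (horizontal distance between cake_k_mid and bay below 0.035 m and z of cake_k_mid in the frame of bay between 0.155 and 0.175 m and angle between cake_k_mid's own z axis and vertical below 0.08 rad) or (horizontal distance between cake_t_mid and bay below 0.035 m and z of cake_t_mid in the frame of bay between 0.155 and 0.175 m and angle between cake_t_mid's own z axis and vertical below 0.08 rad)) and (contact force between cake_d and cake_k between 4.4 and 6.8 N or contact force between cake_d and cake_t between 4.4 and 6.8 N or contact force between cake_k and cake_t between 4.4 and 6.8 N)), for 0.2 s.
At the end, for the whole second after the job is handed in: Heaviest upright on the bay floor, within 30 mm of its centre; middle one upright on it, within 35 mm of the bay centre, weighing 4.4 to 6.8 N on it; lightest hanging by its bar on both prongs (22 mm sideways, tilt under 0.2 rad), hook dipped 15 to 29 mm; all released and at rest (all of step 2 and ((x of cake_d_mid in the frame of hook between -0.032 and 0.04 m and y of cake_d_mid in the frame of hook between -0.022 and 0.022 m and z of cake_d_mid in the frame of hook between -0.055 and -0.035 m and angle between cake_d_mid's own z axis and vertical below 0.2 rad) or (x of cake_k_mid in the frame of hook between -0.032 and 0.04 m and y of cake_k_mid in the frame of hook between -0.022 and 0.022 m and z of cake_k_mid in the frame of hook between -0.055 and -0.035 m and angle between cake_k_mid's own z axis and vertical below 0.2 rad) or (x of cake_t_mid in the frame of hook between -0.032 and 0.04 m and y of cake_t_mid in the frame of hook between -0.022 and 0.022 m and z of cake_t_mid in the frame of hook between -0.055 and -0.035 m and angle between cake_t_mid's own z axis and vertical below 0.2 rad)) and linear speed of each of cake_d, cake_k, cake_t below 0.03 m/s and velocity of joint dip between -0.02 and 0.02 m/s and value of joint dip between 0.015 and 0.029 m); the robot touches nothing.
It fails at once if a cake is tipped over (more than 0.7 rad) (angle between any of cake_t_mid, cake_k_mid, cake_d_mid's own z axis and vertical above 0.7 rad).
It fails at once if a cake is dropped (over 0.6 m/s, a fall of some 18 mm, while the fingers do not hold it) ((linear speed of cake_d above 0.6 m/s and contact force between the fingers and cake_d below 0.1 N) or (linear speed of cake_k above 0.6 m/s and contact force between the fingers and cake_k below 0.1 N) or (linear speed of cake_t above 0.6 m/s and contact force between the fingers and cake_t below 0.1 N)).
It fails at once if a bystander is shoved more than 40 mm (distance of any of syrup, jam, bowl, mould from where it was at the start of the episode above 0.04 m).
It also fails if it takes over 72 s, if anything falls off the work surface, if the arm or the gripper's body presses on something with over 40 N, if the wrist force passes 120 N, or if a joint passes its speed limit or range.

ROBOT

A 6-joint arm with a two-finger parallel gripper is mounted at the origin on the work surface. World frame = base frame: x ahead of the robot, y to its left, z up, the work surface at z = 0. Lengths are in m, angles in rad, forces in N, time in s.
With the tool pointing down it reaches from about 0.35 to 1 m from the base axis. Payload 7.1 kg.
Tool frame: the origin (TCP) lies midway between the tips of the shut fingers; the grasp point (between the pads) lies 19 mm behind it; z points along the fingers, y is the line along which they close (so a half turn about z gives the same grasp; the last joint's range is limited). The gripper opens to 85 mm and grips with 20 to 120 N. Pads are 22 mm wide; open, the fingers measure 114 mm over their backs; the gripper's body (76 mm by 85 mm) begins 54 mm behind the grasp point. The pads swing forward as they close: fully open they stand 13 mm farther back than shut.
Start: joints at [-1.157, 0.423, 1.63, -0, 1.089, -0.019], TCP at [0.262, -0.567, 0.231] pointing down, gripper open.
Joint ranges: [-3, 3], [-0.9, 2.11], [0.09, 2.58], [-1.31, 4.45], [0.11, 2.69], [-2.54, 2.54]. Speed limits (rad/s): [2.39, 2.39, 3.01, 3.14, 3.14, 3.14].

INTERFACE

Orientations are given as a 3x3 rotation matrix whose columns are the frame's x, y, z axes.
In Python, from station import state, get_image, job_done gives the robot as it stands. The module is installed in compiled form; this text tells all that it offers.
- The arm moves only by the tool arm_command, never from a script. Its argument "steps" is a list of rows, each an object with "fingers": the opening, from 0 (shut) to 1 (fully open); "delta_pos": the shift along the world's x, y, z in cm, a list of three; "turn": the turn, a rotation vector about the world's x, y, z in degrees, a list of three. In form: [{"fingers": fingers, "delta_pos": [dx, dy, dz], "turn": [rx, ry, rz]}, ...]. A call has 1 to 5 rows; each row is the pose to reach, as a shift and turn from the pose commanded when the call began; what a row does not reach only later rows make up. A row lasts 1/8 s, in which the tool goes at most 62.5 mm and 10.7 degrees, less where a joint would pass 70% of its speed; a pose out of reach is approached as far as the arm can. A call with a gripper value outside its range is refused whole. The fingers move at their own pace and stop on an object; the grip force is fixed at half the most. Time passes only in rows, so rows that repeat a pose let the fingers close. It gives the time, the measured TCP pose, the force, the opening and the grip force at its end, in the units of the state.
- state(): the state, without advancing time (a new reading comes with each control period).
- get_image(name): name is "scene" or "top" or "wrist"; returns a dict with "frame" (384x512x3 uint8, red, green, blue), "intrinsics" (3x3 intrinsics, pixels), "rvec" (rotation vector, rad) and "tvec" (3), from world to camera coordinates, as OpenCV has them. Camera axes: x right, y down, z forward; pixel columns grow to the right and rows downward; lengths in m; the calibration is good to about 2 mm. The wrist camera is an equidistant fisheye: a pixel r from the principal point sees the ray r / f radians off the axis. A picture is of the moment at which its call begins. There is no depth.
- job_done(): hands the job in; it is judged then, once.
The state is a dict: "time": time; "joints": joint angles; "dq": joint speeds; "joint_efforts": joint torques, N m; "eef_pos": TCP position; "tool_rot": TCP orientation; "ft_force": force on the tool from outside, world axes, zero at the start; "moment": the same for the moment, N m; "grip_width": opening from 0.0 (shut) to 1.0 (fully open); "grasp_force": force on a finger pad.
Only numpy, scipy, OpenCV 4.12 (cv2) and the standard library are available. Lean on these libraries where they do the work, as an engineer would, in place of code of your own. Each camera call takes 0.05 s, during which the arm holds its last target. There are 200 camera calls.

## Working session

There is one attempt and no reset: what is moved stays moved. The work goes in short steps, Python scripts to look and compute and a tool call to move; the robot and the scene stay as the last step left them, time stands still between calls to the robot, and variables do not carry over. Pictures are saved under pics/ and viewed, at most 10 in all, crops included, and the job is handed in when it is done.

Besides the shell and the picture viewer there is one more tool, called after "Emit:" as name(argument=value, ...) on one line, values as JSON. arm_command: Moves the arm, as the interface text tells. Its arguments: {"type":"object","properties":{"steps":{"type":"array"}},"required":["steps"]}

```bash
mkdir -p pics; cat > h.py <<'E'
import numpy as np, cv2
from station import state, get_image, job_done
def cam(n):
    d=get_image(n); d['R']=cv2.Rodrigues(np.array(d['rvec'],float))[0]; d['t']=np.array(d['tvec'],float).ravel(); d['K']=np.array(d['intrinsics'],float); return d
def save(d,fn): cv2.imwrite('pics/'+fn,cv2.cvtColor(d['frame'],cv2.COLOR_RGB2BGR))
def onplane(d,u,v,z,fish=False):
    K=d['K']; x=(u-K[0,2])/K[0,0]; y=(v-K[1,2])/K[1,1]
    if fish:
        r=np.hypot(x,y); s=np.sin(r)/max(r,1e-9); ray=np.array([x*s,y*s,np.cos(r)])
    else: ray=np.array([x,y,1.])
    w=d['R'].T@ray; c=-d['R'].T@d['t']; return c+w*(z-c[2])/w[2]
def proj(d,p):
    q=d['R']@np.array(p,float)+d['t']; q=d['K']@(q/q[2]); return q[:2]
E
python3 - <<'E'
from h import *
a=cam('top'); b=cam('scene')
save(a,'top0.png'); save(b,'scene0.png')
for d in (a,b): print(d['K'].round(1).tolist(), (-d['R'].T@d['t']).round(3), d['R'].round(2).tolist())
s=state(); print(s['eef_pos'],s['tool_rot'],s['ft_force'],s['time'])
E
```

```text
[[421.8, 0.0, 249.1], [0.0, 421.8, 195.3], [0.0, 0.0, 1.0]] [0.379 0.011 1.394] [[-0.01, -1.0, -0.01], [-0.98, 0.01, -0.2], [0.2, 0.0, -0.98]]
[[416.3, 0.0, 251.7], [0.0, 416.3, 193.8], [0.0, 0.0, 1.0]] [1.366 0.347 1.187] [[-0.44, 0.9, 0.0], [0.7, 0.35, -0.62], [-0.55, -0.27, -0.79]]
[ 0.26196684 -0.56689676  0.23062285] [[ 9.07794149e-01  4.19415629e-01 -5.59072263e-04]
 [ 4.19415999e-01 -9.07793194e-01  1.31791437e-03]
 [ 4.52318881e-05 -1.43087880e-03 -9.99998975e-01]] [-0.69606978 -0.03489454 -0.57938682] 0.1
```

View pics/top0.png

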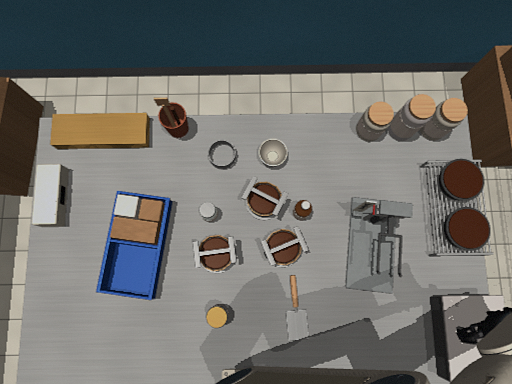

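View pics/scene0.png

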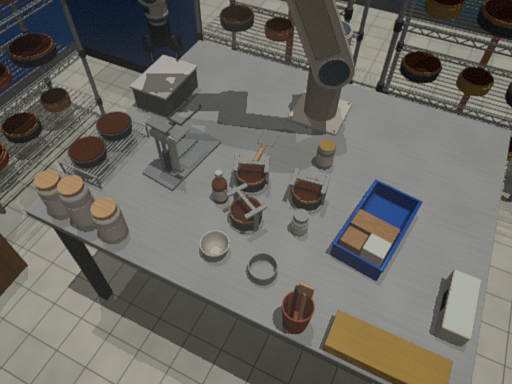

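```bash
cat > seg.py <<'E'
from h import *
d=cam('top'); f=d['frame']; hsv=cv2.cvtColor(f,cv2.COLOR_RGB2HSV)
print([f[v,u].tolist() for u,v in [(264,199),(231,250),(198,254),(200,254),(217,250),(280,220),(250,280),(270,245),(371,240),(397,260)]])
m=(f.min(2)>165).astype(np.uint8)*255
for (u,v) in [(264,199),(217,252),(285,246)]:
    w=np.zeros_like(m); cv2.circle(w,(u,v),28,255,-1); k=cv2.bitwise_and(m,w)
    n,l,st,c=cv2.connectedComponentsWithStats(k)
    ys,xs=np.nonzero(np.isin(l,[i for i in range(1,n) if st[i,4]>25])); P=np.array([onplane(d,x,y,.11)[:2] for x,y in zip(xs,ys)])
    r=cv2.minAreaRect(P.astype(np.float32)*1000); print(len(P),P.mean(0).round(4),r,cv2.boxPoints(r).round(0).tolist())
b=cv2.inRange(hsv,(105,120,40),(125,255,255)); b[:180]=0
c=max(cv2.findContours(b,cv2.RETR_EXTERNAL,cv2.CHAIN_APPROX_NONE)[0],key=cv2.contourArea)
print('crate px',cv2.approxPolyDP(c,6,True)[:,0].tolist())
P=np.array([onplane(d,x,y,.07)[:2] for x,y in c[:,0]],np.float32)*1000
print(cv2.minAreaRect(P))
big=cv2.resize(cv2.cvtColor(f[180:305,90:420],cv2.COLOR_RGB2BGR),None,fx=2.4,fy=2.4,interpolation=cv2.INTER_CUBIC)
mb=cv2.resize(cv2.cvtColor(m[180:305,90:420],cv2.COLOR_GRAY2BGR),None,fx=2.4,fy=2.4)
cv2.imwrite('pics/crop1.png',np.vstack([big,mb])[:600])
E
python3 seg.py
```

```text
[[67, 40, 24], [191, 189, 184], [166, 164, 160], [208, 207, 203], [200, 199, 193], [87, 85, 84], [142, 139, 135], [71, 44, 32], [121, 123, 123], [149, 147, 143]]
163 [ 0.6162 -0.0214] ((604.9464721679688, -15.606201171875), (118.02819061279297, 77.04358673095703), 62.066654205322266) [[543.0, -50.0], [611.0, -86.0], [667.0, 18.0], [599.0, 55.0]]
291 [0.4627 0.1257] ((463.3506164550781, 125.48571014404297), (77.54058074951172, 120.78832244873047), 7.056573390960693) [[417.0, 181.0], [432.0, 61.0], [509.0, 70.0], [494.0, 190.0]]
243 [ 0.4751 -0.0818] ((478.9612731933594, -88.59608459472656), (75.63723754882812, 118.77001190185547), 21.28594398498535) [[422.0, -47.0], [465.0, -158.0], [536.0, -130.0], [493.0, -20.0]]
crate px [[117, 191], [165, 203], [158, 244], [111, 239], [112, 214], [96, 291], [150, 299], [171, 202]]
((493.612548828125, 375.7022399902344), (181.30563354492188, 320.1571044921875), 81.20440673828125)
```

View pics/crop1.png

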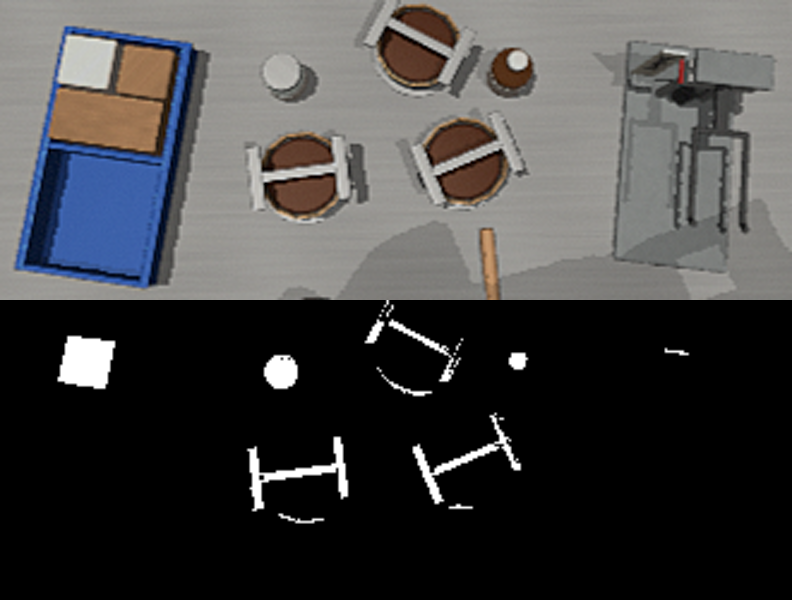

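```bash
python3 - <<'E'
from h import *
d=cam('top')
def w(cu,cv_,z): return onplane(d,90+(cu+.5)/2.4-.5,180+(cv_+.5)/2.4-.5,z)[:2]
for n,l,r in [('A',(380,20),(458,58)),('B',(257,178),(341,168)),('C',(428,172),(507,144))]:
    L=w(*l,.11);R=w(*r,.11);v=L-R; print(n,((L+R)/2).round(4),'len',np.linalg.norm(v).round(4),'yaw of bar y-axis',(np.degrees(np.arctan2(v[1],v[0]))-90).round(1))
q=[w(*p,.07) for p in [(15,270),(65,27),(193,43),(150,287)]]
print('crate corners',np.round(q,3).tolist(),[np.linalg.norm(q[i]-q[(i+1)%4]).round(3) for i in range(4)])
ex=(q[1]-q[0]+q[2]-q[3]);ex/=np.linalg.norm(ex);print('crate yaw',np.degrees(np.arctan2(ex[1],ex[0])),'bay',((q[0]+q[3])/2+ex*.083).round(4))
# far-side based
print('bay from far', ((q[1]+q[2])/2-ex*(.083+.158)).round(4))
p=[w(*c,.012) for c in [(630,42),(615,260),(727,271)]]
e=p[0]-p[1]; print('plate',np.round(p,3).tolist(),np.linalg.norm(e).round(3),np.linalg.norm(p[2]-p[1]).round(3),'yaw',np.degrees(np.arctan2(e[1],e[0])))
e/=np.linalg.norm(e); print('hook from plate',((p[1]+p[2])/2+e*.08).round(4))
t=[w(*c,.206) for c in [(694,226),(747,230)]];print('tips',np.round(t,4).tolist(),np.linalg.norm(t[0]-t[1]),'hook',((t[0]+t[1])/2+e*.03).round(4))
big=cv2.resize(cv2.cvtColor(d['frame'][185:300,335:415],cv2.COLOR_RGB2BGR),None,fx=5,fy=5,interpolation=cv2.INTER_CUBIC)
cv2.imwrite('pics/bal.png',big)
E
```

```text
A [ 0.6326 -0.0317] len 0.1123 yaw of bar y-axis -27.3
B [0.4625 0.1228] len 0.1065 yaw of bar y-axis 6.0
C [ 0.4785 -0.0902] len 0.1063 yaw of bar y-axis 18.6
crate corners [[0.347, 0.489], [0.664, 0.44], [0.639, 0.268], [0.323, 0.316]] [np.float64(0.32), np.float64(0.174), np.float64(0.319), np.float64(0.175)]
crate yaw -8.633679629245009 bay [0.4172 0.39  ]
bay from far [0.4132 0.3906]
plate [[0.643, -0.328], [0.348, -0.29], [0.332, -0.438]] 0.298 0.149 yaw -7.326972592980615
hook from plate [ 0.4193 -0.3742]
tips [[0.3894, -0.341], [0.3841, -0.4015]] 0.06077492327766829 hook [ 0.4165 -0.3751]
```

View pics/bal.png

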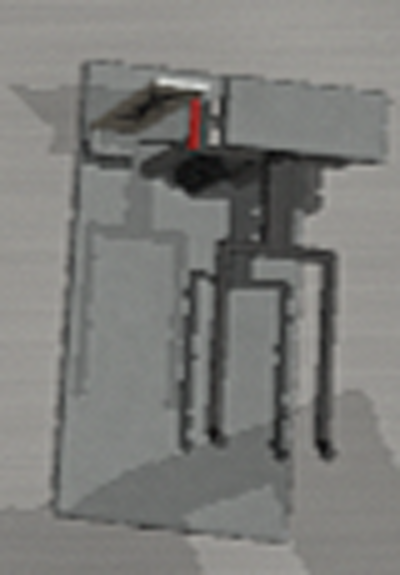

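Emit:
arm_command(steps=[{"fingers": 0.7,"delta_pos": [2,2,5.5],"turn": [0,0,10]},{"fingers": 0.7,"delta_pos": [5,6,9],"turn": [0,0,20]},{"fingers": 0.7,"delta_pos": [8,11,10],"turn": [0,0,30]},{"fingers": 0.7,"delta_pos": [10.5,16.5,10],"turn": [0,0,40]},{"fingers": 0.7,"delta_pos": [13,22,10],"turn": [0,0,50]}])

```text
time: 0.82
eef_pos: [0.3927, -0.3456, 0.3315]
tool_rot: [[0.257, 0.966, 0.0], [0.966, -0.257, -0.0], [-0.0, 0.001, -1.0]]
ft_force: [0.6, 0.4, -0.2]
grip_width: 0.697
grasp_force: 0.0
```

Emit:
arm_command(steps=[{"fingers": 0.7,"delta_pos": [2,5.5,0],"turn": [0,0,10]},{"fingers": 0.7,"delta_pos": [4,11,0],"turn": [0,0,20]},{"fingers": 0.7,"delta_pos": [6,16.5,0],"turn": [0,0,30]},{"fingers": 0.7,"delta_pos": [8,22,-3],"turn": [0,0,33.8]},{"fingers": 0.7,"delta_pos": [8.65,25.7,-6],"turn": [0,0,33.8]}])

```text
time: 1.45
eef_pos: [0.4797, -0.0883, 0.2712]
tool_rot: [[-0.321, 0.947, 0.002], [0.947, 0.321, -0.0], [-0.001, 0.002, -1.0]]
ft_force: [0.9, 0.7, -0.8]
grip_width: 0.703
grasp_force: 0.0
```

```bash
python3 - <<'E'
from h import *
s=state(); print(s['time'],s['eef_pos'].round(4),np.round(s['tool_rot'],3).tolist(),s['ft_force'].round(2))
d=cam('wrist'); print(d['K'].round(1).tolist(),(-d['R'].T@d['t']).round(3),d['R'].round(2).tolist()); save(d,'w1.png')
E
```

```text
1.45 [ 0.4797 -0.0883  0.2712] [[-0.321, 0.947, 0.002], [0.947, 0.321, -0.0], [-0.001, 0.002, -1.0]] [ 0.94  0.73 -0.77]
[[297.3, 0.0, 255.6], [0.0, 297.3, 194.6], [0.0, 0.0, 1.0]] [ 0.456 -0.018  0.413] [[0.95, 0.32, 0.0], [0.31, -0.91, 0.29], [0.1, -0.27, -0.96]]
```

View pics/w1.png

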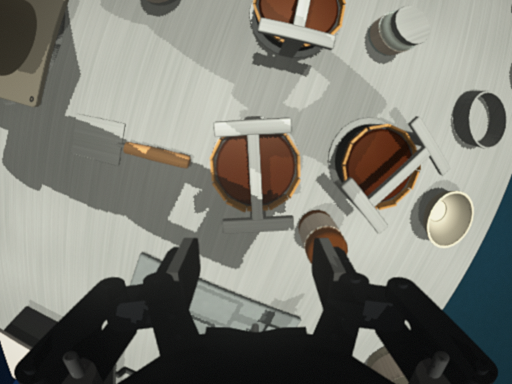

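```bash
python3 - <<'E'
from h import *
d=cam('wrist'); a=cam('top')
for n,l,r in [('C',(252,127),(258,223)),('A',(352,204),(425,146))]:
    L=onplane(d,*l,.11,True)[:2];R=onplane(d,*r,.11,True)[:2];v=L-R; print(n,((L+R)/2).round(4),'len',np.linalg.norm(v).round(4),'yaw',(np.degrees(np.arctan2(v[1],v[0]))-90).round(1))
print('syrup',onplane(a,90+518/2.4,180+60/2.4,.145),'jam',onplane(a,207,209,.09))
E
```

```text
C [ 0.4758 -0.0814] len 0.1028 yaw 22.2
A [ 0.6156 -0.0297] len 0.1091 yaw -212.7
syrup [ 0.59610734 -0.15495499  0.145     ] jam [0.59736125 0.14783711 0.09      ]
```

Emit:
arm_command(steps=[{"fingers": 0.7,"delta_pos": [0,0.4,-5],"turn": [0,0,2]},{"fingers": 0.7,"delta_pos": [0,0.4,-10],"turn": [0,0,2]},{"fingers": 0.7,"delta_pos": [0,0.4,-15],"turn": [0,0,2]},{"fingers": 0.7,"delta_pos": [0,0.4,-18.3],"turn": [0,0,2]},{"fingers": 0.5,"delta_pos": [0,0.4,-18.3],"turn": [0,0,2]}])

```text
time: 2.22
eef_pos: [0.4775, -0.0872, 0.087]
tool_rot: [[-0.351, 0.936, -0.004], [0.936, 0.351, 0.001], [0.002, -0.003, -1.0]]
ft_force: [0.6, -0.5, -0.1]
grip_width: 0.508
grasp_force: 0.0
```

```bash
python3 - <<'E'
from h import *
s=state(); print(s['eef_pos'].round(4),s['ft_force'].round(2))
d=cam('wrist'); save(d,'w2.png')
E
```

```text
[ 0.4775 -0.0872  0.087 ] [ 0.63 -0.53 -0.13]
```

View pics/w2.png

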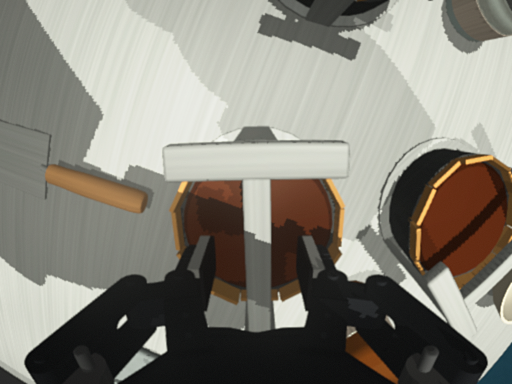

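```bash
python3 - <<'E'
from h import *
s=state();d=cam('wrist'); R=np.array(s['tool_rot'])
p=onplane(d,256,160,.11,True); print(p,(R.T@(p-s['eef_pos']))*1000)
E
```

```text
[ 0.46119879 -0.03778644  0.11      ] [ 52.47846282   0.87274592 -21.46601585]
```

Emit:
arm_command(steps=[{"fingers": 0,"delta_pos": [0,0,0],"turn": [0,0,0]},{"fingers": 0,"delta_pos": [0,0,0],"turn": [0,0,0]},{"fingers": 0,"delta_pos": [0,0,0],"turn": [0,0,0]},{"fingers": 0,"delta_pos": [0,0,0],"turn": [0,0,0]}])

```text
time: 2.82
eef_pos: [0.4792, -0.0866, 0.0897]
tool_rot: [[-0.352, 0.936, 0.002], [0.936, 0.352, -0.001], [-0.001, 0.001, -1.0]]
ft_force: [-2.9, -1.2, 8.3]
grip_width: 0.126
grasp_force: 61.3
```

Emit:
arm_command(steps=[{"fingers": 0,"delta_pos": [0,0,2],"turn": [0,0,0]},{"fingers": 0,"delta_pos": [0,0,5],"turn": [0,0,0]},{"fingers": 0,"delta_pos": [0,0,7],"turn": [0,0,0]},{"fingers": 0,"delta_pos": [0,0,7],"turn": [0,0,0]},{"fingers": 0,"delta_pos": [0,0,7],"turn": [0,0,0]}])

```text
time: 3.45
eef_pos: [0.4776, -0.0861, 0.1574]
tool_rot: [[-0.352, 0.936, -0.002], [0.936, 0.352, 0.0], [0.001, -0.001, -1.0]]
ft_force: [-1.3, 0.0, -9.5]
grip_width: 0.124
grasp_force: 59.8
```

Emit:
arm_command(steps=[{"fingers": 0,"delta_pos": [0,0,0],"turn": [0,0,0]},{"fingers": 0,"delta_pos": [0,0,0],"turn": [0,0,0]},{"fingers": 0,"delta_pos": [0,0,0],"turn": [0,0,0]}])

```text
time: 3.82
eef_pos: [0.4784, -0.0863, 0.1579]
tool_rot: [[-0.352, 0.936, -0.001], [0.936, 0.352, 0.0], [0.0, -0.001, -1.0]]
ft_force: [0.3, 0.7, -9.3]
grip_width: 0.125
grasp_force: 59.8
```

```bash
python3 - <<'E'
from h import *
for i in range(4):
    s=state(); print(s['time'],s['ft_force'].round(2),s['moment'].round(3)); get_image('top')
E
```

```text
3.825 [ 0.33  0.71 -9.28] [0.045 0.03  0.025]
3.875 [-0.79  0.06 -8.28] [ 0.001 -0.032  0.011]
3.925 [ 0.67  0.21 -9.17] [ 0.051 -0.051 -0.018]
3.975 [-0.81  0.19 -8.95] [0.011 0.026 0.007]
```

Emit:
arm_command(steps=[{"fingers": 0,"delta_pos": [0,1,4],"turn": [0,0,-5]},{"fingers": 0,"delta_pos": [-0.5,4,8],"turn": [0,0,-10]},{"fingers": 0,"delta_pos": [-1.5,8.5,10],"turn": [0,0,-15]},{"fingers": 0,"delta_pos": [-2.5,13.5,10],"turn": [0,0,-20]},{"fingers": 0,"delta_pos": [-3.5,18.5,10],"turn": [0,0,-25]}])

```text
time: 4.65
eef_pos: [0.4432, 0.1, 0.2588]
tool_rot: [[0.08, 0.997, 0.001], [0.997, -0.08, 0.0], [0.0, 0.001, -1.0]]
ft_force: [1.6, 0.4, -8.2]
grip_width: 0.125
grasp_force: 60.5
```

Emit:
arm_command(steps=[{"fingers": 0,"delta_pos": [-0.5,5,0],"turn": [0,0,-4]},{"fingers": 0,"delta_pos": [-1,10,0],"turn": [0,0,-4]},{"fingers": 0,"delta_pos": [-1.5,15,0],"turn": [0,0,-4]},{"fingers": 0,"delta_pos": [-2,20,0],"turn": [0,0,-4]},{"fingers": 0,"delta_pos": [-2.4,25,0],"turn": [0,0,-4]}])

```text
time: 5.28
eef_pos: [0.419, 0.3501, 0.2582]
tool_rot: [[0.146, 0.989, -0.0], [0.989, -0.146, -0.0], [-0.0, -0.0, -1.0]]
ft_force: [2.6, -0.5, -8.1]
grip_width: 0.124
grasp_force: 60.5
```

Emit:
arm_command(steps=[{"fingers": 0,"delta_pos": [-0.3,3,0],"turn": [0,0,0]},{"fingers": 0,"delta_pos": [-0.4,4.1,0],"turn": [0,0,0]},{"fingers": 0,"delta_pos": [-0.4,4.1,-2],"turn": [0,0,0]},{"fingers": 0,"delta_pos": [-0.4,4.1,-4],"turn": [0,0,0]},{"fingers": 0,"delta_pos": [-0.4,4.1,-4],"turn": [0,0,0]}])

```text
time: 5.9
eef_pos: [0.4145, 0.388, 0.2166]
tool_rot: [[0.146, 0.989, -0.004], [0.989, -0.146, -0.003], [-0.004, -0.003, -1.0]]
ft_force: [0.2, -0.6, -8.3]
grip_width: 0.121
grasp_force: 60.4
```

```bash
python3 - <<'E'
from h import *
s=state();print(s['time'],s['eef_pos'],s['ft_force'],s['grip_width'])
d=cam('wrist');a=cam('top')
f=cv2.cvtColor(d['frame'],cv2.COLOR_RGB2BGR)
g=cv2.resize(cv2.cvtColor(a['frame'][170:320,70:190],cv2.COLOR_RGB2BGR),None,fx=2.3,fy=2.3,interpolation=cv2.INTER_CUBIC)
o=np.zeros((384,512+g.shape[1],3),np.uint8);o[:,:512]=f;o[:g.shape[0],512:]=g
cv2.imwrite('pics/w3.png',o)
E
```

```text
5.9 [0.41448334 0.38799275 0.21656545] [ 0.17316642 -0.62220507 -8.26457775] 0.12134716875903291
```

View pics/w3.png

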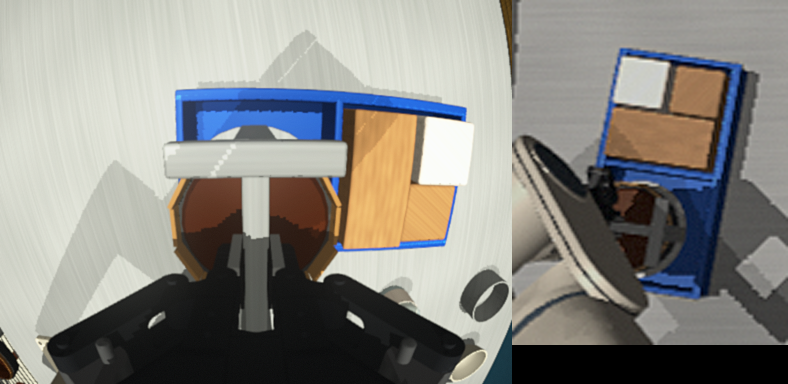

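```bash
python3 - <<'E'
from h import *
d=cam('wrist');s=state()
P=lambda u,v:onplane(d,u,v,.07,True)[:2]
o,dv,far,db,fb=P(178,92),P(339,98),P(467,106),P(341,249),P(446,243)
for n,p in zip(['o','dv','far','db','fb'],[o,dv,far,db,fb]): print(n,p.round(4))
print(np.linalg.norm(o-dv),np.linalg.norm(o-far),np.linalg.norm(dv-db))
e=far-o;e/=np.linalg.norm(e);n=np.array([-e[1],e[0]]);print('yaw',np.degrees(np.arctan2(e[1],e[0])),'bay',o+e*.083-n*.083, (dv+db)/2-e*.079)
print(s['eef_pos'])
E
```

```text
o [0.3547 0.491 ]
dv [0.5105 0.4622]
far [0.672  0.4458]
db [0.5004 0.2983]
fb [0.6454 0.2763]
0.15841424371656743 0.32049610927324657 0.16421582028653742
yaw -8.112314130391102 bay [0.42517385 0.3971426 ] [0.42724304 0.39137864]
[0.41621078 0.38967682 0.21915682]
```

Emit:
arm_command(steps=[{"fingers": 0,"delta_pos": [0.5,0,-2],"turn": [0,0,0]},{"fingers": 0,"delta_pos": [0.5,0,-4],"turn": [0,0,0]},{"fingers": 0,"delta_pos": [0.5,0,-5],"turn": [0,0,0]},{"fingers": 0,"delta_pos": [0.5,0,-5],"turn": [0,0,0]},{"fingers": 0,"delta_pos": [0.5,0,-5],"turn": [0,0,0]}])

```text
time: 6.68
eef_pos: [0.4212, 0.3902, 0.1693]
tool_rot: [[0.146, 0.989, 0.001], [0.989, -0.146, 0.001], [0.001, 0.001, -1.0]]
ft_force: [1.8, 0.7, -8.3]
grip_width: 0.127
grasp_force: 60.5
```

```bash
python3 - <<'E'
from h import *
s=state();print(s['time'],s['eef_pos'],s['ft_force'])
d=cam('scene'); a=cam('wrist')
g=cv2.resize(cv2.cvtColor(d['frame'][130:280,310:440],cv2.COLOR_RGB2BGR),None,fx=2.2,fy=2.2,interpolation=cv2.INTER_CUBIC)
o=np.zeros((384,512+g.shape[1],3),np.uint8);o[:,:512]=cv2.cvtColor(a['frame'],cv2.COLOR_RGB2BGR);o[:g.shape[0],512:]=g
cv2.imwrite('pics/w4.png',o)
E
```

```text
6.675 [0.42122102 0.39015607 0.16932269] [ 1.76225255  0.73829746 -8.3398596 ]
```

View pics/w4.png

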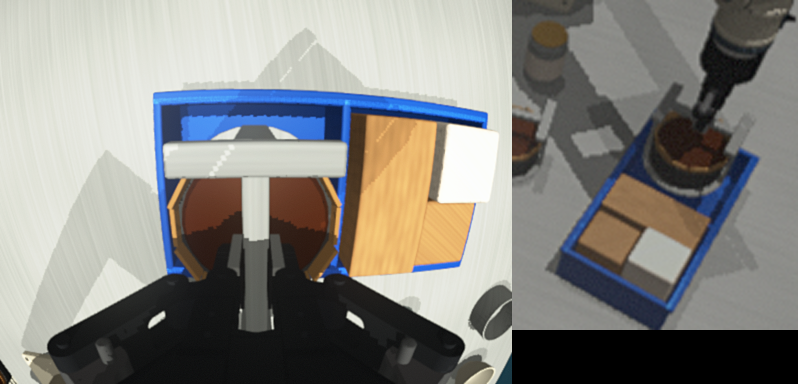

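Emit:
arm_command(steps=[{"fingers": 0,"delta_pos": [0,0.3,-1.5],"turn": [0,0,0]},{"fingers": 0,"delta_pos": [0,0.3,-3.5],"turn": [0,0,0]},{"fingers": 0,"delta_pos": [0,0.3,-5.5],"turn": [0,0,0]},{"fingers": 0,"delta_pos": [0,0.3,-6.5],"turn": [0,0,0]},{"fingers": 0,"delta_pos": [0,0.3,-6.9],"turn": [0,0,0]}])

```text
time: 7.4
eef_pos: [0.4204, 0.3925, 0.0985]
tool_rot: [[0.146, 0.989, -0.001], [0.989, -0.146, -0.001], [-0.001, -0.001, -1.0]]
ft_force: [0.2, 0.5, -8.9]
grip_width: 0.123
grasp_force: 60.5
```

Emit:
arm_command(steps=[{"fingers": 0,"delta_pos": [0,0,-0.2],"turn": [0,0,0]},{"fingers": 0,"delta_pos": [0,0,-0.3],"turn": [0,0,0]},{"fingers": 0,"delta_pos": [0,0,-0.4],"turn": [0,0,0]},{"fingers": 0,"delta_pos": [0,0,-0.4],"turn": [0,0,0]}])

```text
time: 7.9
eef_pos: [0.4208, 0.3932, 0.0961]
tool_rot: [[0.146, 0.989, 0.001], [0.989, -0.146, 0.001], [0.001, 0.0, -1.0]]
ft_force: [-3.4, 1.5, -3.3]
grip_width: 0.124
grasp_force: 61.1
```

Emit:
arm_command(steps=[{"fingers": 0.15,"delta_pos": [0,0,-0.1],"turn": [0,0,0]},{"fingers": 0.4,"delta_pos": [0,0,-0.1],"turn": [0,0,0]},{"fingers": 0.5,"delta_pos": [0,0,0],"turn": [0,0,0]},{"fingers": 0.6,"delta_pos": [0,0,0],"turn": [0,0,0]},{"fingers": 0.6,"delta_pos": [0,0,2],"turn": [0,0,0]}])

```text
time: 8.52
eef_pos: [0.42, 0.3918, 0.1143]
tool_rot: [[0.146, 0.989, -0.002], [0.989, -0.146, -0.002], [-0.002, -0.002, -1.0]]
ft_force: [-0.4, 0.2, -0.8]
grip_width: 0.601
grasp_force: 0.0
```

Emit:
arm_command(steps=[{"fingers": 0.7,"delta_pos": [0,0,4],"turn": [0,0,0]},{"fingers": 0.7,"delta_pos": [0,0,9],"turn": [0,0,0]},{"fingers": 0.7,"delta_pos": [0,-3,13],"turn": [0,0,4]},{"fingers": 0.7,"delta_pos": [0.5,-8,14],"turn": [0,0,8]},{"fingers": 0.7,"delta_pos": [1,-14,14],"turn": [0,0,14.5]}])

```text
time: 9.15
eef_pos: [0.4315, 0.2521, 0.2568]
tool_rot: [[-0.111, 0.994, 0.003], [0.994, 0.111, 0.002], [0.001, 0.003, -1.0]]
ft_force: [0.9, -1.0, -0.2]
grip_width: 0.703
grasp_force: 0.0
```

```bash
python3 - <<'E'
from h import *
s=state();print(s['time'],s['eef_pos'],s['ft_force'])
a=cam('top')
g=cv2.resize(cv2.cvtColor(a['frame'][170:320,80:320],cv2.COLOR_RGB2BGR),None,fx=3.3,fy=3.3,interpolation=cv2.INTER_CUBIC)
cv2.imwrite('pics/t5.png',g)
E
```

```text
9.15 [0.43148036 0.2520907  0.25684493] [ 0.94322384 -1.02200032 -0.23726408]
```

View pics/t5.png

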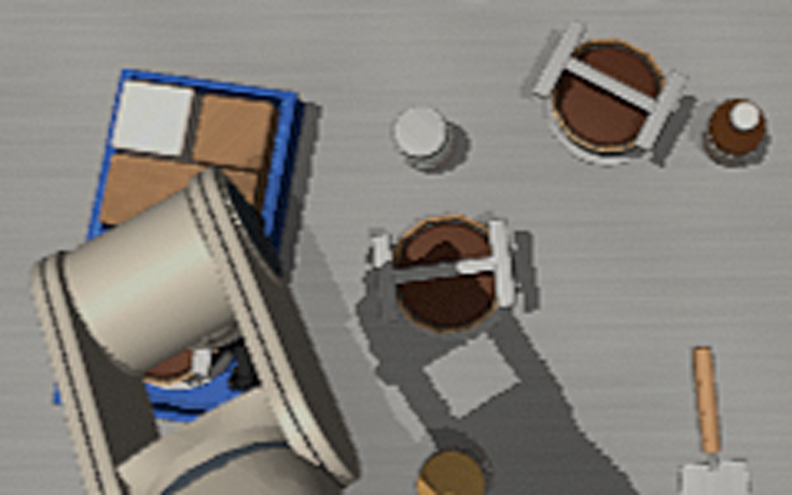

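Emit:
arm_command(steps=[{"fingers": 0.7,"delta_pos": [1.6,-5,0],"turn": [0,0,0.5]},{"fingers": 0.7,"delta_pos": [3,-10,-1],"turn": [0,0,0.5]},{"fingers": 0.7,"delta_pos": [3.2,-12.7,-4],"turn": [0,0,0.5]},{"fingers": 0.7,"delta_pos": [3.2,-12.7,-8],"turn": [0,0,0.5]},{"fingers": 0.7,"delta_pos": [3.2,-12.7,-11],"turn": [0,0,0.5]}])

```text
time: 9.82
eef_pos: [0.4625, 0.1249, 0.1441]
tool_rot: [[-0.113, 0.994, -0.0], [0.994, 0.113, -0.0], [-0.0, -0.0, -1.0]]
ft_force: [-0.2, -0.2, 0.2]
grip_width: 0.7
grasp_force: 0.0
```

```bash
cat > near.py <<'E'
from h import *
import sys
s=state();d=cam('wrist');R=np.array(s['tool_rot']);f=d['frame']
print(s['time'],s['eef_pos'].round(4),s['ft_force'].round(2))
m=((f.min(2)>150)&(f.max(2).astype(int)-f.min(2)<25)).astype(np.uint8)*255
m[300:]=0
# bright steel handle bits as tool-frame mm, plane of handle top
zz=float(sys.argv[1]) if len(sys.argv)>1 else .11
T=lambda u,v:(R.T@(onplane(d,u,v,zz,True)-s['eef_pos']))[:2]*1000
save(d,sys.argv[2]) if len(sys.argv)>2 else None
for a in sys.argv[3:]:
    u,v=map(float,a.split(',')); print(a,T(u,v).round(1))
E
python3 near.py .11 w6.png
```

```text
9.825 [0.4625 0.1249 0.1441] [-0.16 -0.21  0.18]
```

View pics/w6.png

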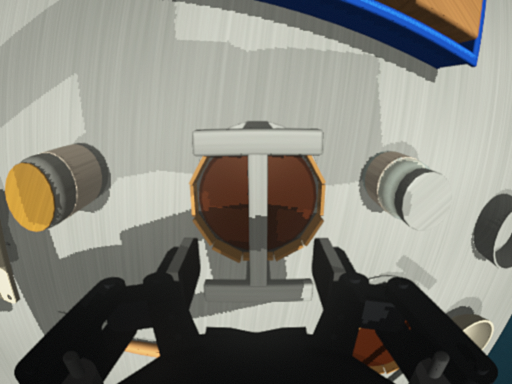

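```bash
python3 near.py .11 x.png 258,142 258,290
```

```text
9.875 [0.4604 0.1246 0.1411] [-2.68 -0.91 -3.41]
258,142 [53.9  2.1]
258,290 [-48.    2.4]
```

Emit:
arm_command(steps=[{"fingers": 0.7,"delta_pos": [0,0,-3],"turn": [0,0,0]},{"fingers": 0.6,"delta_pos": [0,0,-5.6],"turn": [0,0,0]},{"fingers": 0.4,"delta_pos": [0,0,-5.6],"turn": [0,0,0]},{"fingers": 0,"delta_pos": [0,0,-5.6],"turn": [0,0,0]},{"fingers": 0,"delta_pos": [0,0,-5.6],"turn": [0,0,0]}])

```text
time: 10.55
eef_pos: [0.4639, 0.126, 0.0909]
tool_rot: [[-0.115, 0.993, 0.003], [0.993, 0.115, 0.001], [0.0, 0.003, -1.0]]
ft_force: [-0.7, -0.3, 5.3]
grip_width: 0.124
grasp_force: 59.4
```

Emit:
arm_command(steps=[{"fingers": 0,"delta_pos": [0,0,0],"turn": [0,0,0]},{"fingers": 0,"delta_pos": [0,0,0],"turn": [0,0,0]},{"fingers": 0,"delta_pos": [0,0,0],"turn": [0,0,0]}])

```text
time: 10.92
eef_pos: [0.4638, 0.126, 0.0909]
tool_rot: [[-0.115, 0.993, 0.003], [0.993, 0.115, 0.001], [0.0, 0.003, -1.0]]
ft_force: [-0.2, 0.2, 8.0]
grip_width: 0.129
grasp_force: 59.6
```

Emit:
arm_command(steps=[{"fingers": 0,"delta_pos": [0,0,2],"turn": [0,0,0]},{"fingers": 0,"delta_pos": [0,0,5],"turn": [0,0,0]},{"fingers": 0,"delta_pos": [0,0,7],"turn": [0,0,0]},{"fingers": 0,"delta_pos": [0,0,8],"turn": [0,0,0]},{"fingers": 0,"delta_pos": [0,0,8],"turn": [0,0,0]}])

```text
time: 11.55
eef_pos: [0.4627, 0.1257, 0.1697]
tool_rot: [[-0.115, 0.993, 0.001], [0.993, 0.115, 0.0], [0.0, 0.001, -1.0]]
ft_force: [0.1, -0.4, -6.4]
grip_width: 0.124
grasp_force: 59.5
```

Emit:
arm_command(steps=[{"fingers": 0,"delta_pos": [0,0,0],"turn": [0,0,0]},{"fingers": 0,"delta_pos": [0,0,0],"turn": [0,0,0]}])

```text
time: 11.8
eef_pos: [0.462, 0.1255, 0.1685]
tool_rot: [[-0.115, 0.993, -0.002], [0.993, 0.115, -0.0], [-0.0, -0.002, -1.0]]
ft_force: [-0.3, -0.6, -5.3]
grip_width: 0.12
grasp_force: 59.5
```

```bash
python3 - <<'E'
from h import *
for i in range(5):
    s=state(); print(s['time'],s['ft_force'].round(2),s['moment'].round(3),s['eef_pos'].round(4)); get_image('top')
E
```

```text
11.8 [-0.32 -0.59 -5.3 ] [ 0.035 -0.049  0.056] [0.462  0.1255 0.1685]
11.85 [ 0.65 -0.96 -5.86] [-0.056  0.077  0.067] [0.4622 0.1255 0.1686]
11.9 [ 0.18 -0.29 -5.07] [-0.02  -0.004  0.01 ] [0.4623 0.1256 0.1687]
11.95 [-0.59  0.48 -5.82] [-0.013  0.012  0.05 ] [0.4624 0.1256 0.1688]
12.0 [-0.18  0.72 -5.93] [ 0.078  0.035 -0.017] [0.4625 0.1256 0.1689]
```

Emit:
arm_command(steps=[{"fingers": 0,"delta_pos": [0,1,4],"turn": [0,0,-3]},{"fingers": 0,"delta_pos": [-0.5,4,8],"turn": [0,0,-6]},{"fingers": 0,"delta_pos": [-1.3,9,9],"turn": [0,0,-9]},{"fingers": 0,"delta_pos": [-2.2,14,9],"turn": [0,0,-12]},{"fingers": 0,"delta_pos": [-3.1,19,9],"turn": [0,0,-15]}])

```text
time: 12.68
eef_pos: [0.4312, 0.3171, 0.2595]
tool_rot: [[0.148, 0.989, 0.0], [0.989, -0.148, 0.0], [0.0, 0.0, -1.0]]
ft_force: [0.3, -0.6, -5.6]
grip_width: 0.125
grasp_force: 59.8
```

Emit:
arm_command(steps=[{"fingers": 0,"delta_pos": [-0.6,4,0],"turn": [0,0,0]},{"fingers": 0,"delta_pos": [-1.1,6.5,0],"turn": [0,0,0]},{"fingers": 0,"delta_pos": [-1.2,7.2,0],"turn": [0,0,0]},{"fingers": 0,"delta_pos": [-1.2,7.2,-1.5],"turn": [0,0,0]},{"fingers": 0,"delta_pos": [-1.2,7.2,-3],"turn": [0,0,0]}])

```text
time: 13.3
eef_pos: [0.4195, 0.3864, 0.2279]
tool_rot: [[0.147, 0.989, -0.001], [0.989, -0.147, -0.001], [-0.001, -0.001, -1.0]]
ft_force: [0.1, -0.7, -5.7]
grip_width: 0.121
grasp_force: 59.7
```

Emit:
arm_command(steps=[{"fingers": 0,"delta_pos": [0,0,0],"turn": [0,0,0]},{"fingers": 0,"delta_pos": [0,0,0],"turn": [0,0,0]},{"fingers": 0,"delta_pos": [0,0,0],"turn": [0,0,0]}])

```text
time: 13.68
eef_pos: [0.4201, 0.3877, 0.2299]
tool_rot: [[0.147, 0.989, 0.001], [0.989, -0.147, 0.001], [0.001, 0.001, -1.0]]
ft_force: [-0.7, -0.6, -4.6]
grip_width: 0.124
grasp_force: 59.8
```

Aligned above; foot about 23 mm above contact. Lower gently.

Emit:
arm_command(steps=[{"fingers": 0,"delta_pos": [0,0,-0.8],"turn": [0,0,0]},{"fingers": 0,"delta_pos": [0,0,-1.4],"turn": [0,0,0]},{"fingers": 0,"delta_pos": [0,0,-1.8],"turn": [0,0,0]},{"fingers": 0,"delta_pos": [0,0,-2.0],"turn": [0,0,0]},{"fingers": 0,"delta_pos": [0,0,-2.1],"turn": [0,0,0]}])

```text
time: 14.3
eef_pos: [0.4197, 0.3877, 0.2082]
tool_rot: [[0.146, 0.989, -0.0], [0.989, -0.146, -0.0], [-0.0, -0.0, -1.0]]
ft_force: [-0.7, 0.1, -5.3]
grip_width: 0.124
grasp_force: 59.7
```

Emit:
arm_command(steps=[{"fingers": 0,"delta_pos": [0,0,-0.15],"turn": [0,0,0]},{"fingers": 0,"delta_pos": [0,0,-0.25],"turn": [0,0,0]},{"fingers": 0,"delta_pos": [0,0,-0.3],"turn": [0,0,0]},{"fingers": 0,"delta_pos": [0,0,-0.3],"turn": [0,0,0]}])

```text
time: 14.8
eef_pos: [0.4199, 0.3879, 0.207]
tool_rot: [[0.146, 0.989, 0.001], [0.989, -0.146, 0.001], [0.001, 0.001, -1.0]]
ft_force: [-3.6, -2.4, 7.4]
grip_width: 0.123
grasp_force: 61.4
```

Emit:
arm_command(steps=[{"fingers": 0,"delta_pos": [0,0,0.12],"turn": [0,0,0]},{"fingers": 0.2,"delta_pos": [0,0,0.12],"turn": [0,0,0]},{"fingers": 0.4,"delta_pos": [0,0,0.12],"turn": [0,0,0]},{"fingers": 0.6,"delta_pos": [0,0,0.12],"turn": [0,0,0]},{"fingers": 0.6,"delta_pos": [0,0,2],"turn": [0,0,0]}])

```text
time: 15.42
eef_pos: [0.419, 0.3871, 0.2243]
tool_rot: [[0.146, 0.989, -0.002], [0.989, -0.146, -0.002], [-0.002, -0.002, -1.0]]
ft_force: [0.4, -0.0, 0.8]
grip_width: 0.6
grasp_force: 0.0
```

Emit:
arm_command(steps=[{"fingers": 0.7,"delta_pos": [0,0,3],"turn": [0,0,0]},{"fingers": 0.7,"delta_pos": [0,0,7],"turn": [0,0,0]},{"fingers": 0.7,"delta_pos": [1,-4,9],"turn": [0,0,-4]},{"fingers": 0.7,"delta_pos": [3,-9,9],"turn": [0,0,-8]},{"fingers": 0.7,"delta_pos": [5,-14.5,8],"turn": [0,0,-12]}])

```text
time: 16.05
eef_pos: [0.4707, 0.2419, 0.3065]
tool_rot: [[0.349, 0.937, 0.003], [0.937, -0.349, 0.001], [0.002, 0.002, -1.0]]
ft_force: [-0.1, -0.8, -0.3]
grip_width: 0.701
grasp_force: 0.0
```

Emit:
arm_command(steps=[{"fingers": 0.7,"delta_pos": [3,-5,0],"turn": [0,0,-2]},{"fingers": 0.7,"delta_pos": [6,-10,0],"turn": [0,0,-4]},{"fingers": 0.7,"delta_pos": [9,-15,0],"turn": [0,0,-6]},{"fingers": 0.7,"delta_pos": [12,-20,-1],"turn": [0,0,-7]},{"fingers": 0.7,"delta_pos": [15,-25,-2],"turn": [0,0,-7]}])

```text
time: 16.68
eef_pos: [0.6207, -0.0092, 0.2854]
tool_rot: [[0.461, 0.888, 0.001], [0.888, -0.461, 0.0], [0.001, 0.001, -1.0]]
ft_force: [1.2, 1.1, 0.5]
grip_width: 0.699
grasp_force: 0.0
```

```bash
cat > stack.py <<'E'
from h import *
s=state();print(s['time'],s['eef_pos'].round(4),np.degrees(np.arctan2(s['tool_rot'][1][1],s['tool_rot'][0][1])),s['ft_force'].round(2))
d=cam('top');f=d['frame']
m=(f.min(2)>165).astype(np.uint8)*255
for n,z,p in [('A',.11,(.6326,-.0317)),('stack',.226,(.419,.391))]:
    u,v=proj(d,[*p,z]); w=np.zeros_like(m); cv2.circle(w,(int(u),int(v)),27 if z<.2 else 32,255,-1); k=m&w
    nn,l,st,c=cv2.connectedComponentsWithStats(k)
    print(n,(u,v),[(st[i,4],onplane(d,*c[i],z)[:2].round(3).tolist()) for i in range(1,nn) if st[i,4]>12])
    ys,xs=np.nonzero(k); P=np.array([onplane(d,x,y,z)[:2] for x,y in zip(xs,ys)],np.float32)*1000
    if len(P)>10: print(cv2.minAreaRect(P))
E
python3 stack.py
```

```text
16.675 [ 0.6207 -0.0092  0.2854] -27.422430878180997 [1.19 1.1  0.47]
A (np.float64(264.2232049201247), np.float64(195.9283031782745)) [(np.int32(13), [0.622, 0.036]), (np.int32(15), [0.598, -0.1])]
((611.1649169921875, -40.82384490966797), (87.76195526123047, 159.76678466796875), 22.64371109008789)
stack (np.float64(112.65439907878329), np.float64(266.38492325798757)) [(np.int32(109), [0.426, 0.439]), (np.int32(239), [0.415, 0.359]), (np.int32(18), [0.362, 0.351])]
((415.5406799316406, 386.03167724609375), (123.37873077392578, 106.60639953613281), 86.41566467285156)
```

Emit:
arm_command(steps=[{"fingers": 0.7,"delta_pos": [1,-2.3,-5],"turn": [0,0,0]},{"fingers": 0.7,"delta_pos": [1,-2.3,-10],"turn": [0,0,0]},{"fingers": 0.7,"delta_pos": [1,-2.3,-14],"turn": [0,0,0]},{"fingers": 0.7,"delta_pos": [1,-2.3,-14],"turn": [0,0,0]}])

```text
time: 17.23
eef_pos: [0.6273, -0.0303, 0.1422]
tool_rot: [[0.46, 0.888, -0.007], [0.888, -0.46, 0.0], [-0.003, -0.006, -1.0]]
ft_force: [-1.4, -0.5, 0.0]
grip_width: 0.704
grasp_force: 0.0
```

```bash
cat > wn.py <<'E'
from h import *
r=cv2.cvtColor(cv2.imread('pics/w6.png'),cv2.COLOR_BGR2RGB)
s=state();print(s['eef_pos'].round(4),s['ft_force'].round(2)); d=cam('wrist');f=d['frame'];save(d,'w7.png')
for n,g in (('ref',r),('now',f)):
    print(n,g[142,258],g[142,220],g[142,300],g[200,258],g[200,230],g[290,258])
    hsv=cv2.cvtColor(g,cv2.COLOR_RGB2HSV)
    cake=cv2.inRange(hsv,(0,110,25),(25,255,140)); cake[300:]=0;cake[:, :150]=0;cake[:,370:]=0
    for v in (180,200,220): 
        xs=np.nonzero(cake[v])[0]; print('row',v,'cake',xs.min(),xs.max(), 'gap', [(int(a),int(b)) for a,b in zip(xs[:-1],xs[1:]) if b-a>6])
    for u in (215,230,245,275,290,305):
        ys=np.nonzero(cake[:,u])[0]; print('col',u,ys.min() if len(ys) else None, end='; ')
    print()
E
python3 wn.py
```

```text
[ 0.6273 -0.0303  0.1422] [-1.37 -0.53  0.03]
ref [196 199 188] [197 199 188] [197 198 188] [192 192 182] [83 46 28] [113 114 107]
row 180 cake 194 320 gap [(195, 202), (247, 268)]
row 200 cake 195 320 gap [(247, 268)]
row 220 cake 193 322 gap [(247, 268)]
col 215 158; col 230 157; col 245 156; col 275 157; col 290 156; col 305 163; 
now [182 184 173] [186 187 176] [182 184 174] [100  53  30] [102  55  33] [108 110 102]
row 180 cake 201 331 gap [(260, 282)]
row 200 cake 203 329 gap [(259, 281)]
row 220 cake 204 328 gap [(259, 280)]
col 215 155; col 230 151; col 245 152; col 275 None; col 290 152; col 305 153;
```

Emit:
arm_command(steps=[{"fingers": 0.7,"delta_pos": [0.5,0,0],"turn": [0,0,-1.5]},{"fingers": 0.7,"delta_pos": [0.5,0,0],"turn": [0,0,-1.5]},{"fingers": 0.7,"delta_pos": [0.5,0,0],"turn": [0,0,-1.5]}])

```text
time: 17.65
eef_pos: [0.6354, -0.0303, 0.1467]
tool_rot: [[0.483, 0.876, 0.002], [0.876, -0.483, -0.0], [0.001, 0.002, -1.0]]
ft_force: [-0.3, 0.5, 0.1]
grip_width: 0.702
grasp_force: 0.0
```

```bash
python3 wn.py | sed -n '1p;/now/,$p'
```

```text
[ 0.6354 -0.0303  0.1467] [-0.29  0.46  0.1 ]
now [187 190 180] [195 197 186] [185 187 177] [182 184 173] [103  57  36] [104 107  99]
row 180 cake 195 318 gap [(195, 202), (246, 268)]
row 200 cake 195 319 gap [(247, 268)]
row 220 cake 196 321 gap [(247, 268)]
col 215 157; col 230 157; col 245 156; col 275 157; col 290 156; col 305 157;
```

Emit:
arm_command(steps=[{"fingers": 0.7,"delta_pos": [0.1,0.2,-3],"turn": [0,0,0]},{"fingers": 0.6,"delta_pos": [0.1,0.2,-5.7],"turn": [0,0,0]},{"fingers": 0.4,"delta_pos": [0.1,0.2,-5.7],"turn": [0,0,0]},{"fingers": 0,"delta_pos": [0.1,0.2,-5.7],"turn": [0,0,0]},{"fingers": 0,"delta_pos": [0.1,0.2,-5.7],"turn": [0,0,0]}])

```text
time: 18.32
eef_pos: [0.6366, -0.0284, 0.0897]
tool_rot: [[0.483, 0.875, 0.002], [0.875, -0.483, -0.0], [0.001, 0.002, -1.0]]
ft_force: [1.8, -0.7, -0.8]
grip_width: 0.126
grasp_force: 60.4
```

Emit:
arm_command(steps=[{"fingers": 0,"delta_pos": [0,0,0],"turn": [0,0,0]},{"fingers": 0,"delta_pos": [0,0,0],"turn": [0,0,0]},{"fingers": 0,"delta_pos": [0,0,0],"turn": [0,0,0]}])

```text
time: 18.7
eef_pos: [0.637, -0.0286, 0.0894]
tool_rot: [[0.483, 0.875, 0.003], [0.875, -0.483, -0.0], [0.001, 0.003, -1.0]]
ft_force: [3.5, -1.6, 5.2]
grip_width: 0.125
grasp_force: 61.1
```

Emit:
arm_command(steps=[{"fingers": 0,"delta_pos": [0,0,2],"turn": [0,0,0]},{"fingers": 0,"delta_pos": [0,0,5],"turn": [0,0,0]},{"fingers": 0,"delta_pos": [0,0,8],"turn": [0,0,0]},{"fingers": 0,"delta_pos": [0,0,8],"turn": [0,0,0]},{"fingers": 0,"delta_pos": [0,0,8],"turn": [0,0,0]}])

```text
time: 19.32
eef_pos: [0.6344, -0.0282, 0.1673]
tool_rot: [[0.483, 0.875, -0.002], [0.875, -0.483, 0.0], [-0.001, -0.002, -1.0]]
ft_force: [-1.1, 0.0, -4.1]
grip_width: 0.125
grasp_force: 60.0
```

```bash
python3 - <<'E'
from h import *
for i in range(4):
    s=state(); print(s['time'],s['ft_force'].round(2),s['moment'].round(3),s['eef_pos'].round(4)); get_image('top')
E
python3 stack.py | grep -A1 stack
```

```text
19.325 [-1.12  0.01 -4.11] [ 0.01  -0.02  -0.027] [ 0.6344 -0.0282  0.1673]
19.375 [ 0.2  -0.26 -4.17] [0.02  0.032 0.04 ] [ 0.6342 -0.0282  0.1668]
19.425 [-0.73 -0.4  -4.07] [-0.04  -0.003 -0.002] [ 0.6343 -0.0282  0.1666]
19.475 [ 0.57 -0.1  -4.36] [-0.011  0.016 -0.005] [ 0.6345 -0.0282  0.1666]
stack (np.float64(112.65439907878329), np.float64(266.38492325798757)) [(np.int32(110), [0.426, 0.439]), (np.int32(247), [0.415, 0.359]), (np.int32(18), [0.362, 0.351])]
((415.79608154296875, 385.75164794921875), (123.56468200683594, 106.80220794677734), 85.99739837646484)
```

Emit:
arm_command(steps=[{"fingers": 0,"delta_pos": [-1,-0.5,4],"turn": [0,0,4]},{"fingers": 0,"delta_pos": [-4,-1.5,8],"turn": [0,0,8]},{"fingers": 0,"delta_pos": [-8.5,-3,10],"turn": [0,0,12]},{"fingers": 0,"delta_pos": [-13,-5,10],"turn": [0,0,16]},{"fingers": 0,"delta_pos": [-18,-7,10],"turn": [0,0,20]}])

```text
time: 20.2
eef_pos: [0.4544, -0.0988, 0.2683]
tool_rot: [[0.152, 0.988, 0.0], [0.988, -0.152, -0.0], [-0.0, 0.0, -1.0]]
ft_force: [-0.5, -0.3, -2.3]
grip_width: 0.125
grasp_force: 60.1
```

Emit:
arm_command(steps=[{"fingers": 0,"delta_pos": [-3.5,-3,0],"turn": [0,0,1.6]},{"fingers": 0,"delta_pos": [-7,-6.5,0],"turn": [0,0,1.6]},{"fingers": 0,"delta_pos": [-10.5,-10,-1],"turn": [0,0,1.6]},{"fingers": 0,"delta_pos": [-13,-13,-3],"turn": [0,0,1.6]},{"fingers": 0,"delta_pos": [-14.4,-15.2,-5],"turn": [0,0,1.6]}])

```text
time: 20.82
eef_pos: [0.3103, -0.2513, 0.2178]
tool_rot: [[0.128, 0.992, 0.0], [0.992, -0.128, -0.0], [-0.0, 0.0, -1.0]]
ft_force: [0.4, -0.7, -3.7]
grip_width: 0.127
grasp_force: 60.0
```

Emit:
arm_command(steps=[{"fingers": 0,"delta_pos": [-0.3,-3,0],"turn": [0,0,0]},{"fingers": 0,"delta_pos": [-0.7,-7,0],"turn": [0,0,0]},{"fingers": 0,"delta_pos": [-1,-10.5,0],"turn": [0,0,0]},{"fingers": 0,"delta_pos": [-1,-11,0],"turn": [0,0,0]},{"fingers": 0,"delta_pos": [-1,-11,0],"turn": [0,0,0]}])

```text
time: 21.45
eef_pos: [0.3013, -0.3599, 0.2178]
tool_rot: [[0.128, 0.992, -0.001], [0.992, -0.128, 0.001], [0.001, -0.001, -1.0]]
ft_force: [0.9, 0.2, -4.1]
grip_width: 0.125
grasp_force: 60.0
```

```bash
python3 - <<'E'
from h import *
s=state();print(s['time'],s['eef_pos'].round(4),np.degrees(np.arctan2(s['tool_rot'][1][1],s['tool_rot'][0][1])),s['ft_force'].round(2))
H=np.array([.418,-.3745]);e=np.radians(-7.3);R=np.array([[np.cos(e),np.sin(e)],[-np.sin(e),np.cos(e)]])
print('local',R@(s['eef_pos'][:2]-H))
save(cam('scene'),'s8.png');d=cam('scene')
f=d['frame']; 
for p in [(-.03,.03),(-.03,-.03),(.08,.03),(.08,-.03)]: 
    w=R.T@np.array(p)+H; print(p,proj(d,[*w,.2]).round(1))
E
```

```text
21.45 [ 0.3013 -0.3599  0.2178] -7.342921358582781 [ 0.9   0.16 -4.05]
local [-0.11761665 -0.00031385]
(-0.03, 0.03) [199.8 106.1]
(-0.03, -0.03) [186.9 100.1]
(0.08, 0.03) [180.3 123.4]
(0.08, -0.03) [167.1 116.9]
```

Emit:
arm_command(steps=[{"fingers": 0,"delta_pos": [0,0,-0.8],"turn": [0,0,0]},{"fingers": 0,"delta_pos": [1.5,-0.2,-0.8],"turn": [0,0,0]},{"fingers": 0,"delta_pos": [3.5,-0.45,-0.8],"turn": [0,0,0]},{"fingers": 0,"delta_pos": [5,-0.65,-0.8],"turn": [0,0,0]},{"fingers": 0,"delta_pos": [6,-0.77,-0.8],"turn": [0,0,0]}])

```text
time: 22.18
eef_pos: [0.3632, -0.3682, 0.2103]
tool_rot: [[0.126, 0.992, 0.0], [0.992, -0.126, -0.0], [-0.0, 0.0, -1.0]]
ft_force: [0.7, -0.2, -3.9]
grip_width: 0.122
grasp_force: 60.0
```

```bash
python3 - <<'E'
from h import *
s=state();print(s['time'],s['eef_pos'].round(4),s['ft_force'].round(2))
d=cam('wrist');f=d['frame'];save(d,'w9.png')
# dark prongs seen against plate / cake
g=f.mean(2)
r=d; 
def pf(p):
    q=d['R']@np.array(p)+d['t']; t=np.arctan2(np.hypot(q[0],q[1]),q[2]); k=t/np.hypot(q[0],q[1]); return d['K'][0,0]*k*q[0]+d['K'][0,2], d['K'][1,1]*k*q[1]+d['K'][1,2]
H=np.array([.418,-.3745]);e=np.radians(-7.3);R=np.array([[np.cos(e),-np.sin(e)],[np.sin(e),np.cos(e)]])
for y in (.03,-.03):
  for x in (-.03,0,.03,.08):
    p=R@[x,y]+H;u,v=pf([*p,.2]);print((x,y),round(u),round(v), end=' ')
    if 0<u<511 and 15<v<368: print(g[int(v)-14:int(v)+15:2,int(u)].astype(int).tolist())
    else: print()
E
```

```text
22.175 [ 0.3632 -0.3682  0.2103] [ 0.7  -0.19 -3.9 ]
(-0.03, 0.03) 301 190 [192, 193, 163, 66, 44, 58, 65, 66, 61, 58, 62, 63, 61, 60, 60]
(0, 0.03) 354 191 [108, 66, 70, 82, 91, 82, 75, 74, 186, 197, 197, 196, 197, 197, 197]
(0.03, 0.03) 401 191 [203, 132, 60, 81, 95, 97, 88, 73, 96, 103, 101, 101, 101, 100, 111]
(0.08, 0.03) 465 191 [222, 215, 62, 72, 89, 92, 86, 93, 94, 94, 92, 92, 91, 88, 97]
(-0.03, -0.03) 296 284 [23, 21, 22, 23, 21, 22, 22, 21, 20, 23, 20, 20, 20, 19, 18]
(0, -0.03) 342 282 [220, 55, 41, 32, 28, 28, 27, 28, 28, 24, 24, 24, 25, 22, 23]
(0.03, -0.03) 385 279 [225, 92, 58, 80, 96, 97, 90, 214, 215, 188, 207, 188, 187, 191, 115]
(0.08, -0.03) 446 273 [57, 61, 68, 73, 79, 90, 81, 180, 206, 199, 171, 136, 190, 103, 107]
```

Emit:
arm_command(steps=[{"fingers": 0,"delta_pos": [1,-0.1,0],"turn": [0,0,0]},{"fingers": 0,"delta_pos": [2.5,-0.25,0],"turn": [0,0,0]},{"fingers": 0,"delta_pos": [4,-0.4,0],"turn": [0,0,0]},{"fingers": 0,"delta_pos": [5.3,-0.6,0],"turn": [0,0,0]},{"fingers": 0,"delta_pos": [6,-0.65,0],"turn": [0,0,0]}])

```text
time: 22.85
eef_pos: [0.4226, -0.3747, 0.2103]
tool_rot: [[0.127, 0.992, 0.0], [0.992, -0.127, -0.0], [-0.0, 0.0, -1.0]]
ft_force: [-0.3, 0.1, -3.9]
grip_width: 0.124
grasp_force: 60.0
```

Emit:
arm_command(steps=[{"fingers": 0,"delta_pos": [0,0,-0.5],"turn": [0,0,0]},{"fingers": 0,"delta_pos": [0,0,-1],"turn": [0,0,0]},{"fingers": 0,"delta_pos": [0,0,-1.5],"turn": [0,0,0]},{"fingers": 0,"delta_pos": [0,0,-2],"turn": [0,0,0]},{"fingers": 0,"delta_pos": [0,0,-2],"turn": [0,0,0]}])

```text
time: 23.48
eef_pos: [0.4213, -0.3743, 0.1898]
tool_rot: [[0.127, 0.992, -0.001], [0.992, -0.127, 0.001], [0.001, -0.001, -1.0]]
ft_force: [-0.4, 0.7, -3.2]
grip_width: 0.125
grasp_force: 60.0
```

Emit:
arm_command(steps=[{"fingers": 0,"delta_pos": [0,0,-0.5],"turn": [0,0,0]},{"fingers": 0,"delta_pos": [0,0,-1],"turn": [0,0,0]},{"fingers": 0,"delta_pos": [0,0,-1.3],"turn": [0,0,0]},{"fingers": 0,"delta_pos": [0,0,-1.5],"turn": [0,0,0]},{"fingers": 0,"delta_pos": [0,0,-1.5],"turn": [0,0,0]}])

```text
time: 24.1
eef_pos: [0.4218, -0.3747, 0.1753]
tool_rot: [[0.127, 0.992, 0.0], [0.992, -0.127, -0.0], [-0.0, 0.0, -1.0]]
ft_force: [0.2, -0.4, -1.7]
grip_width: 0.123
grasp_force: 60.3
```

```bash
python3 - <<'E'
from h import *
for i in range(4):
    s=state(); print(s['time'],s['ft_force'].round(2),s['moment'].round(3),s['eef_pos'].round(4)); get_image('top')
E
```

```text
24.1 [ 0.23 -0.39 -1.7 ] [-0.067 -0.083 -0.011] [ 0.4218 -0.3747  0.1753]
24.15 [ 0.58 -0.83 -0.25] [-0.08  -0.001  0.036] [ 0.4218 -0.3747  0.1755]
24.2 [ 0.89 -0.75 -2.05] [-0.145 -0.047 -0.03 ] [ 0.4218 -0.3747  0.1755]
24.25 [ 0.32 -1.43 -0.3 ] [-0.178 -0.073  0.05 ] [ 0.4218 -0.3747  0.1755]
```

Emit:
arm_command(steps=[{"fingers": 0,"delta_pos": [0,0,-0.3],"turn": [0,0,0]},{"fingers": 0,"delta_pos": [0,0,-0.6],"turn": [0,0,0]},{"fingers": 0,"delta_pos": [0,0,-0.6],"turn": [0,0,0]},{"fingers": 0,"delta_pos": [0,0,-0.6],"turn": [0,0,0]}])

```text
time: 24.8
eef_pos: [0.4217, -0.3746, 0.1693]
tool_rot: [[0.127, 0.992, 0.0], [0.992, -0.127, -0.0], [-0.0, 0.0, -1.0]]
ft_force: [0.2, -1.0, 0.9]
grip_width: 0.123
grasp_force: 60.4
```

```bash
python3 - <<'E'
from h import *
for i in range(4):
    s=state(); print(s['time'],s['ft_force'].round(2),s['moment'].round(3),s['eef_pos'].round(4)); get_image('top')
E
```

```text
24.8 [ 0.17 -0.99  0.87] [-0.087 -0.048 -0.031] [ 0.4217 -0.3746  0.1693]
24.85 [ 1.29 -0.22  1.24] [-0.155 -0.093 -0.025] [ 0.4217 -0.3746  0.1694]
24.9 [-0.02 -0.66 -0.96] [-0.137 -0.076 -0.036] [ 0.4217 -0.3746  0.1694]
24.95 [ 0.95 -0.7   0.27] [-0.15  -0.118 -0.042] [ 0.4217 -0.3746  0.1694]
```

Emit:
arm_command(steps=[{"fingers": 0.15,"delta_pos": [0,0,0],"turn": [0,0,0]},{"fingers": 0.25,"delta_pos": [0,0,0],"turn": [0,0,0]},{"fingers": 0.4,"delta_pos": [0,0,0],"turn": [0,0,0]},{"fingers": 0.5,"delta_pos": [0,0,0],"turn": [0,0,0]},{"fingers": 0.5,"delta_pos": [0,0,0],"turn": [0,0,0]}])

```text
time: 25.62
eef_pos: [0.4216, -0.3745, 0.1693]
tool_rot: [[0.127, 0.992, -0.0], [0.992, -0.127, 0.0], [0.0, -0.0, -1.0]]
ft_force: [0.5, 0.0, 0.1]
grip_width: 0.5
grasp_force: 0.0
```

Emit:
arm_command(steps=[{"fingers": 0.5,"delta_pos": [0,0,1.5],"turn": [0,0,0]},{"fingers": 0.5,"delta_pos": [0,0,4],"turn": [0,0,0]},{"fingers": 0.5,"delta_pos": [0,0,8],"turn": [0,0,0]},{"fingers": 0.5,"delta_pos": [0,0,13],"turn": [0,0,0]},{"fingers": 0.5,"delta_pos": [-3,2,17],"turn": [0,0,0]}])

```text
time: 26.25
eef_pos: [0.3928, -0.3555, 0.3426]
tool_rot: [[0.127, 0.992, 0.003], [0.992, -0.127, -0.003], [-0.002, 0.003, -1.0]]
ft_force: [-0.0, -0.3, -0.4]
grip_width: 0.503
grasp_force: 0.0
```

Emit:
arm_command(steps=[{"fingers": 0.5,"delta_pos": [-0.5,5,0],"turn": [0,0,0]},{"fingers": 0.5,"delta_pos": [-0.5,10,0],"turn": [0,0,0]},{"fingers": 0.5,"delta_pos": [-0.5,15,0],"turn": [0,0,0]},{"fingers": 0.5,"delta_pos": [-0.5,19,0],"turn": [0,0,0]},{"fingers": 0.5,"delta_pos": [-0.5,20,0],"turn": [0,0,0]}])

```text
time: 26.88
eef_pos: [0.3865, -0.1529, 0.3404]
tool_rot: [[0.125, 0.992, 0.001], [0.992, -0.125, -0.001], [-0.0, 0.002, -1.0]]
ft_force: [0.0, -0.6, -0.2]
grip_width: 0.494
grasp_force: 0.0
```

Emit:
arm_command(steps=[{"fingers": 0.5,"delta_pos": [0,0,0],"turn": [0,0,0]},{"fingers": 0.5,"delta_pos": [0,0,0],"turn": [0,0,0]},{"fingers": 0.5,"delta_pos": [0,0,0],"turn": [0,0,0]},{"fingers": 0.5,"delta_pos": [0,0,0],"turn": [0,0,0]},{"fingers": 0.5,"delta_pos": [0,0,0],"turn": [0,0,0]}])

```text
time: 27.5
eef_pos: [0.3866, -0.1549, 0.3392]
tool_rot: [[0.128, 0.992, -0.0], [0.992, -0.128, 0.0], [0.0, -0.0, -1.0]]
ft_force: [-0.8, -0.4, -0.3]
grip_width: 0.5
grasp_force: 0.0
```

```bash
cat > fin.py <<'E'
from h import *
d=cam('top');f=d['frame'];m=(f.min(2)>150).astype(np.uint8)*255
for n,z,p,r in [('hang',.188,(.422,-.375),32),('stack',.226,(.419,.391),32)]:
    u,v=proj(d,[*p,z]); w=np.zeros_like(m); cv2.circle(w,(int(u),int(v)),r,255,-1); k=m&w
    nn,l,st,c=cv2.connectedComponentsWithStats(k)
    print(n,[(int(st[i,4]),onplane(d,*c[i],z)[:2].round(3).tolist()) for i in range(1,nn) if st[i,4]>12])
    ids=[i for i in range(1,nn) if st[i,4]>25]; ys,xs=np.nonzero(np.isin(l,ids)); P=np.array([onplane(d,x,y,z)[:2] for x,y in zip(xs,ys)],np.float32)*1000
    if len(P)>10: print(P.mean(0),cv2.minAreaRect(P))
x=[cam('scene')['frame'] for i in range(8)]; print('motion',[int((cv2.absdiff(x[0],y).max(2)>40).sum()) for y in x[1:]])
E
python3 fin.py
```

```text
hang [(41, [0.452, -0.327]), (47, [0.412, -0.428]), (45, [0.419, -0.392]), (270, [0.384, -0.312]), (65, [0.367, -0.347]), (55, [0.362, -0.362])]
[ 390.17883 -340.15625] ((399.12823486328125, -357.2076721191406), (144.03564453125, 124.43675994873047), 83.02965545654297)
stack [(405, [0.419, 0.386]), (22, [0.362, 0.347])]
[418.64627 386.0107 ] ((420.03558349609375, 386.2745666503906), (123.00550842285156, 80.02328491210938), 81.84014129638672)
motion [0, 0, 0, 0, 0, 0, 0]
```

```bash
python3 -c "
from station import *
print(job_done())"
```

```text
the job is handed in; nothing more can be done
None
```

I handed the job in at about 28 s of the 72 s allowed. The heaviest cake is in the bay, the middle one is squarely on top of it, and the lightest hangs still on the balance. No verdict came back, and the hook's dip, about 20 mm, is worked out from the arm's pose rather than measured.

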